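# Close the coffee mill's drawer and grind one turn

## Task

The drawer of the hand coffee mill was left open: push it fully shut with a fingertip, so that the grounds will drop into it, and only then grind by pushing the crank round with the finger for one full turn clockwise as seen from above, so that its knob comes back to about where it began. Only push gently: do not grip, lift, tip or shove the mill, and leave the mug, the spoon and the jar beside it alone.

Things in the scene. Friction and masses are not known exactly. Their poses are not given: they have to be found in the camera images.
- mill: hand coffee mill, loose (1.4 to 1.9 kg; slides under a push of 7 to 13 N): brown wooden box, 122 x 122 mm, 103 mm high, on top a bowl up to z = 141 mm, within 50 mm of the crank's axis, and the crank, to 211 mm. Origin on its underside; box from x = -43 to 79 mm, y = -50 to 72 mm. x points from the drawer front to the back (robot's x, give or take 0.35 rad), y left, z up
- mill_axis (a point): point on the crank's vertical axis at 172 mm height, about the middle of the crank arm's thickness (at x = 18, y = 11 mm in the mill's frame); axes as the mill's
- mill_crank (a joint): crank angle about the vertical axis, rad, growing anticlockwise seen from above (grinding clockwise makes it fall); no end stops. At 0 the arm points 2.44 rad clockwise from the mill's x axis; starts at 1.24 to 3.64, that is, within 1.2 rad of pointing straight back. It stays where it is left; friction 0.07 N m, some 0.7 N at the knob
- crank_knob (a point): centre of the round wooden knob on the end of the crank: 25 mm in diameter, upright, from 179 to 211 mm above the worktop, its axis 110 mm from the crank's axis. Below it the flat steel arm, some 12 mm wide, lies at 170 to 175 mm (164 to 175 mm nearer the axis)
- mill_drawer (a joint): how far the drawer in the front of the mill is out, in m: 0 is fully shut, 0.075 the stop; it starts 0.025 to 0.045 out and runs easily (0.4 N)
- drawer_knob (a point): the middle of the front face of the drawer's small wooden knob (14 mm wide, 16 mm high, 34 mm above the worktop); the knob stands 18 mm out from the drawer front, which is 90 mm wide and 42 mm high. To shut, push it along the mill's x axis
- mug: a loose mug, 81 mm across, 110 mm with its handle, 94 mm high, standing to the left of the mill, some 0.2 m from its axis; origin at the middle of its underside
- coffee_jar: a loose glass jar with a black lid, 63 mm across and 94 mm high, to the right of the mill, a little behind the spoon; origin at the middle of its underside
- spoon: a loose teaspoon, 139 mm long, lying on the worktop to the right of the mill; origin at its middle
Mind the look-alikes: they are no part of the job. Of the things shaped like the mill, the brown one is meant.

How it is judged:
On the way, in this order (a step that is already met when the one before it is completed fails the run):
1. the drawer is fully shut (value of joint mill_drawer below 0.003 m), for 0.2 s.
2. the crank is turned about half-way round, drawer shut (distance of crank_knob from where it was at the start of the episode above 0.19 m and value of joint mill_drawer below 0.005 m), for 0.05 s.
At the end, for the whole second after the job is handed in: The drawer is shut to within 4 mm; the crank has gone one full turn clockwise and is at rest with its knob within 55 mm of where it began; the mill stands upright within 30 mm of its old place (value of joint mill_drawer below 0.004 m and value of joint mill_crank between -5.7 and -2 rad and distance of crank_knob from where it was at the start of the episode below 0.055 m and velocity of joint mill_crank between -0.05 and 0.05 rad/s and distance of mill from where it was at the start of the episode below 0.03 m and angle between mill's own z axis and vertical below 0.05 rad and linear speed of mill below 0.01 m/s); the robot touches nothing.
It fails at once if the crank was turned while the drawer was open (value of joint mill_drawer above 0.01 m and distance of crank_knob from where it was at the start of the episode above 0.045 m).
It fails at once if the crank was turned the wrong way (value of joint mill_crank above 4.1 rad).
It fails at once if the mill was lifted, tipped, or shoved along the worktop by more than 30 mm (distance of mill from where it was at the start of the episode above 0.03 m or height (world z) of mill above 0.012 m or angle between mill's own z axis and vertical above 0.12 rad).
It fails at once if the mill, its crank or its drawer was gripped or pushed hard (20 N) (contact force between the fingers and mill above 20 N).
It fails at once if the mug, the spoon or the jar was disturbed (moved 20 mm) (distance of any of mug, coffee_jar, spoon from where it was at the start of the episode above 0.02 m).
It also fails if it takes over 72 s, if anything falls off the work surface, if the arm or the gripper's body presses on something with over 40 N, if the wrist force passes 120 N, or if a joint passes its speed limit or range.

## Robot

A 6-joint arm with a two-finger parallel gripper is mounted at the origin on a cart in front of the work surface, level with it; the furniture and walls round the work are solid. World frame = base frame: x ahead of the robot, y to its left, z up, the work surface at z = 0. Lengths are in m, angles in rad, forces in N, time in s.
With the tool pointing down it reaches from about 0.4 to 0.925 m from the base axis. Payload 3.4 kg.
Tool frame: the origin (TCP) lies on the centre line of the jaws, within the pads' length; the fingertips stand 11 mm ahead of it and the grasp point (between the pads) lies 8 mm behind it; z points along the fingers, y is the line along which they close (so a half turn about z gives the same grasp; the last joint's range is limited). The gripper opens to 85 mm and grips with 20 to 120 N. Pads are 22 mm wide; open, the fingers measure 114 mm over their backs; the gripper's body (76 mm by 85 mm) begins 54 mm behind the grasp point. The pads swing forward as they close: fully open they stand 13 mm farther back than shut.
Start: joints at [1.202, 0.307, 1.506, -0, 1.328, -0.073], TCP at [0.168, 0.55, 0.242] pointing down, gripper open.
Joint ranges: [-3.12, 3.12], [-1.05, 2.28], [0.14, 2.33], [-1.42, 4.57], [0.1, 2.73], [-2.68, 2.68]. Speed limits (rad/s): [2.57, 2.57, 3.14, 3.14, 3.14, 3.14].

## Interface

Orientations are given as [roll, pitch, yaw] about the fixed x, y, z axes, in that order (R = Rz(yaw) Ry(pitch) Rx(roll)).
In Python, from station import manip gives the robot as it stands.
- The arm moves only by the shell command python3 -m pendant 'ROWS' [FORCE]. ROWS is JSON, a list of rows, each a list of 3 entries, a list of its own where there are three numbers: the shift along the tool's x, y, z each as a share of 0.02 m, from -1 to 1, then the turn, a rotation vector about the tool's x, y, z each as a share of 4 degrees, from -1 to 1, then the opening in per cent of the stroke, from 0 (shut) to 100 (fully open). In form: [[[x, y, z], [ax, ay, az], fingers], ...]. A call has 1 to 12 rows; each row shifts and turns the commanded pose from where the row before left it, along the tool's axes as they then stand; what a row does not reach is not made up. A row lasts 1/10 s, in which the tool goes at most 50 mm and 8.59 degrees, less where a joint would pass 70% of its speed; a pose out of reach is approached as far as the arm can. A call with a number of a shift or a turn outside -1 to 1 is refused whole. A call with a gripper value outside its range is refused whole. The fingers move at their own pace and stop on an object; FORCE is the grip in N (left out, the last holds). Time passes only in rows, so rows that do not move let the fingers close. It gives the time, the measured TCP pose, the force, the opening and the grip force at its end, in the units of the state.
- manip.sense(): the state, without advancing time (a new reading comes with each control period).
- manip.grab_frame(name): name is "scene" or "top" or "wrist"; returns a dict with "img" (480x640x3 uint8, red, green, blue), "fovy" (degrees; the focal length in pixels is half the picture's height over the tangent of half this angle, whatever the lens; pixels are square), "cx", "cy" (the principal point, pixels), "origin" and "orientation" of the camera in the world. Camera axes: x right, y down, z forward; pixel columns grow to the right and rows downward; lengths in m; the calibration is good to about 2 mm. A picture is of the moment at which its call begins. There is no depth.
- manip.sign_off(): hands the job in; it is judged then, once.
The state is a dict: "time_s": time; "joint_positions": joint angles; "qvel": joint speeds; "joint_efforts": joint torques, N m; "tcp_pos": TCP position; "tcp_rot": TCP orientation; "wrist_force": force on the tool from outside, world axes, zero at the start; "torque": the same for the moment, N m; "gripper_width": finger opening in m; "grasp_force": force on a finger pad.
Only numpy, scipy, OpenCV 4.12 (cv2) and the standard library are available. Lean on these libraries where they do the work, as an engineer would, in place of code of your own. Each camera call takes 0.05 s, during which the arm holds its last target. There are 200 camera calls.

## Working session

There is one attempt and no reset: what is moved stays moved. The work goes in short steps, Python scripts to look and compute and a shell command to move; the robot and the scene stay as the last step left them, time stands still between calls to the robot, and variables do not carry over. Pictures are saved under pics/ and viewed, at most 10 in all, crops included, and the job is handed in when it is done.

```bash
mkdir -p pics; ls; python3 - <<'E'
from station import manip
import cv2,json
print(manip.sense())
for n in("scene","top"):
    f=manip.grab_frame(n); cv2.imwrite(f"pics/{n}0.png",f["img"][:,:,::-1])
    print(n,{k:v for k,v in f.items() if k!="img"})
E
```

```text
pics
{'time_s': 0.0, 'joint_positions': array([ 1.20150629e+00,  3.07548572e-01,  1.50765684e+00, -3.86640354e-05,
        1.32838960e+00, -7.34959495e-02]), 'qvel': array([-6.09442991e-04,  1.55578064e-04, -4.06999997e-04, -1.42549145e-04,
        6.13693902e-04, -1.14546777e-05]), 'joint_efforts': array([-5.94108096e-04, -4.57535934e+01, -2.51927143e+01, -1.48405115e-04,
        1.31596404e-02,  1.17311336e-05]), 'tcp_pos': array([0.16740576, 0.54939606, 0.24140124]), 'tcp_rot': array([-3.13959294e+00, -1.09619415e-04,  2.84580778e+00]), 'wrist_force': array([ 0.49756676, -0.19923332,  0.13808119]), 'torque': array([ 0.01165536, -0.11654129,  0.01943053]), 'grasp_force': 0.0, 'gripper_width': 0.08529125173633906}
scene {'fovy': 51.035418698399695, 'cx': 321.9183868311803, 'cy': 235.79863017032312, 'origin': array([-0.10466226, -0.73982431,  0.58119446]), 'orientation': array([-1.97303589e+00, -4.48236290e-04, -6.56282066e-01])}
top {'fovy': 42.11048944976157, 'cx': 310.15723826720745, 'cy': 241.97195093474687, 'origin': array([0.32256995, 0.06543791, 1.46933863]), 'orientation': array([-2.96942415e+00, -1.04239023e-03, -1.55732326e+00])}
```

View pics/scene0.png

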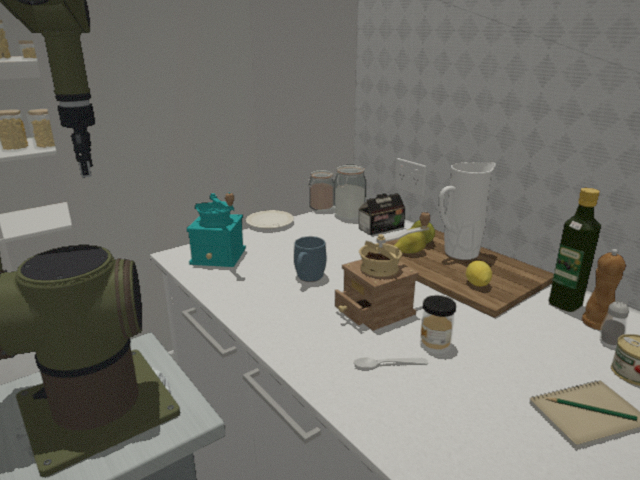

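View pics/top0.png

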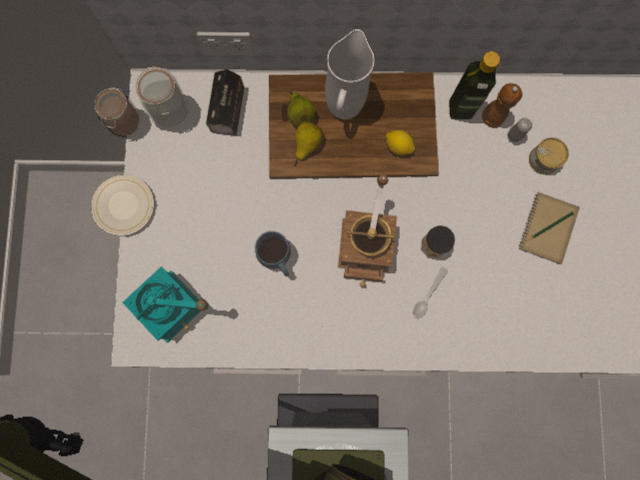

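The brown mill is at about (370,240) in the top view, with its crank pointing back to a knob at (382,181) and its drawer knob at (363,284). The mug is at (272,250), the jar at (438,241) and the spoon at (430,293). I'll enlarge both views.

```bash
python3 - <<'E'
import cv2,numpy as np
a=cv2.imread("pics/top0.png")[165:300,325:405]; b=cv2.imread("pics/scene0.png")[200:335,325:445]
z=lambda i:cv2.resize(i,None,fx=4,fy=4,interpolation=cv2.INTER_CUBIC)
cv2.imwrite("pics/c0.png",np.hstack([z(a),z(b)]))
E
```

```text
(no output)
```

View pics/c0.png

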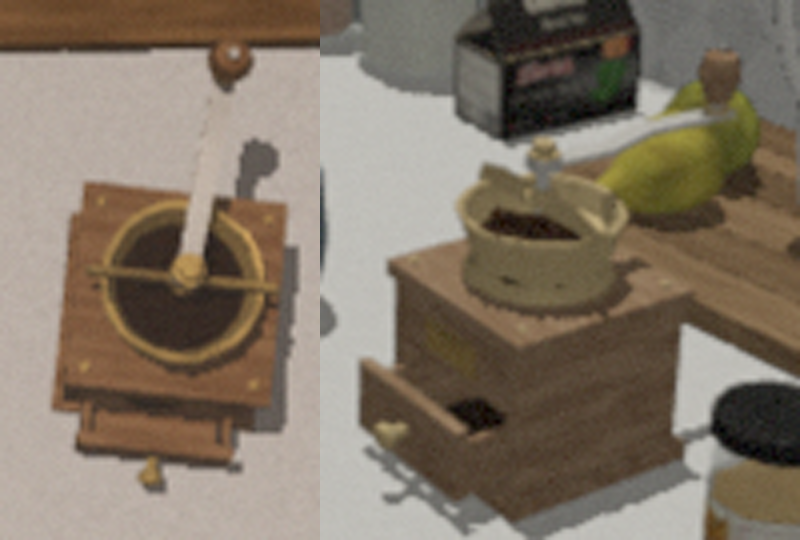

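The enlarged crop shows:
- **Top view:** crank knob top at about (383,179.5), axis nut at (371.8,232), and box-top corners at (346,211), (396.5,216), (392.5,266) and (340,263). The front face of the drawer knob is at (362.5,286.5).
- **Scene view:** drawer knob at (341,308) and crank knob at (425,218).

Next I'll fit the mill's pose to these points.

```bash
cat > h.py <<'E'
import numpy as np
from scipy.spatial.transform import Rotation as R
def proj(c,p):
    q=R.from_euler("xyz",c["orientation"]).inv().apply(np.atleast_2d(p)-c["origin"])
    f=240/np.tan(np.radians(c["fovy"]/2)); return q[:,:2]/q[:,2:]*f+[c["cx"],c["cy"]]
def back(c,uv,z):
    f=240/np.tan(np.radians(c["fovy"]/2)); d=np.c_[(np.atleast_2d(uv)-[c["cx"],c["cy"]])/f,np.ones(len(np.atleast_2d(uv)))]
    d=R.from_euler("xyz",c["orientation"]).apply(d); return c["origin"]+d*((z-c["origin"][2])/d[:,2])[:,None]
TOP=dict(fovy=42.11048944976157,cx=310.15723826720745,cy=241.97195093474687,origin=np.array([0.32256995,0.06543791,1.46933863]),orientation=[-2.96942415,-1.04239023e-03,-1.55732326])
SC=dict(fovy=51.035418698399695,cx=321.9183868311803,cy=235.79863017032312,origin=np.array([-0.10466226,-0.73982431,0.58119446]),orientation=[-1.97303589,-4.48236290e-04,-6.56282066e-01])
def W(m,p):  # mill frame -> world
    return np.r_[m[:2]+R.from_euler("z",m[2]).as_matrix()[:2,:2]@np.asarray(p)[:2],p[2]]
E
python3 - <<'E'
from h import *
from scipy.optimize import least_squares
def pts(v):
    x,y,t,c,d=v; m=v[:3]; a=c-2.44
    k=lambda z:W(m,[.018+.11*np.cos(a),.011+.11*np.sin(a),z])
    dk=W(m,[-.043-.018-d,.011,.034])  # knob front face; box front x=-43
    return np.array([k(.211),W(m,[.018,.011,.185]),W(m,[.079,.072,.103]),W(m,[.079,-.05,.103]),W(m,[-.043,-.05,.103]),W(m,[-.043,.072,.103]),dk]),np.array([dk,k(.197)])
ut=np.array([[383,179.5],[371.8,232],[346,211],[396.5,216],[392.5,266],[340,263],[362.5,286.5]]);us=np.array([[341,308],[425,218.5]])
def r(v):
    a,b=pts(v); return np.r_[(proj(TOP,a)-ut).ravel(),(proj(SC,b)-us).ravel()]
s=least_squares(r,[.5,0,0,2.44,.035],loss="soft_l1")
v=s.x;print(v.round(4));print(r(v).reshape(-1,2).round(1))
a,b=pts(v);print(a.round(4))
print("axis",W(v[:3],[.018,.011,.172]).round(4))
print("mug,jar,spoon",back(TOP,[[272,247],[439,240]],.094).round(3),back(TOP,[[444,270],[418,314]],0).round(3))
E
```

```text
[ 0.5497 -0.0719 -0.0818  2.3285  0.018 ]
[[ 0.2 -0.4]
 [ 0.2  0.2]
 [-2.5 -1.1]
 [ 1.2 -1.1]
 [ 1.3  2.7]
 [-1.3  0.5]
 [-0.2 -1. ]
 [-0.5  2.1]
 [-0.3  0.1]]
[[ 0.6765 -0.0835  0.211 ]
 [ 0.5685 -0.0624  0.185 ]
 [ 0.6343 -0.0066  0.103 ]
 [ 0.6243 -0.1282  0.103 ]
 [ 0.5028 -0.1182  0.103 ]
 [ 0.5127  0.0034  0.103 ]
 [ 0.4719 -0.0544  0.034 ]]
axis [ 0.5685 -0.0624  0.172 ]
mug,jar,spoon [[ 0.549  0.152  0.094]
 [ 0.57  -0.221  0.094]] [[ 0.515 -0.251  0.   ]
 [ 0.41  -0.188  0.   ]]
```

```bash
python3 -m pendant '[[[0,0,-0.25],[0,0,1],0],[[0,0,-0.25],[0,0,1],0],[[0,0,-0.25],[0,0,1],0],[[0,0,-0.25],[0,0,1],0],[[0,0,-0.25],[0,0,1],0],[[0,0,-0.25],[0,0,1],0],[[0,0,-0.25],[0,0,1],0],[[0,0,-0.25],[0,0,1],0],[[0,0,-0.25],[0,0,1],0],[[0,0,-0.25],[0,0,1],0],[[0,0,-0.25],[0,0,1],0],[[0,0,-0.25],[0,0,1],0]]' 20
python3 -m pendant '[[[0,0,0],[0,0,1],0],[[0,0,0],[0,0,1],0],[[0,0,0],[0,0,1],0],[[0,0,0],[0,0,1],0],[[0,0,0],[0,0,1],0],[[0,0,0],[0,0,1],0],[[0,0,0],[0,0,1],0],[[0,0,0],[0,0,0.45],0],[[0,0,0],[0,0,0],0],[[0,0,0],[0,0,0],0]]'
cat >> h.py <<'E'
M=np.array([0.5497,-0.0719,-0.0818])
def where(s):  # tcp in mill frame + tool rotation relative to mill
    Rm=R.from_euler("z",M[2]); p=s["tcp_pos"]-np.r_[M[:2],0]
    print("t",round(s["time_s"],2),"tcp mill",Rm.inv().apply(p).round(4),"rel axis ang",((R.from_euler("z",M[2]+np.pi/2)*R.from_euler("x",np.pi)).inv()*R.from_euler("xyz",s["tcp_rot"])).as_rotvec(degrees=True).round(1),"F",s["wrist_force"].round(2),"w",round(s["gripper_width"],4),"q",s["joint_positions"].round(2))
E
python3 -c "
from h import *;from station import manip
where(manip.sense())"
```

```text
time_s: 1.3
tcp_pos: [0.1675, 0.5497, 0.3019]
tcp_rot: [-3.141, 0.001, 2.005]
wrist_force: [-0.7, -0.1, -0.5]
gripper_width: 0.0001
grasp_force: 0.0
time_s: 2.3
tcp_pos: [0.1676, 0.5498, 0.3019]
tcp_rot: [-3.141, 0.001, 1.489]
wrist_force: [0.4, -1.0, 0.4]
gripper_width: 0.0003
grasp_force: 0.0
t 2.3 tcp mill [-0.4317  0.5884  0.3019] rel axis ang [ 0. -0.  0.] F [ 0.37 -1.01  0.45] w 0.0003 q [1.2  0.27 1.41 0.   1.46 1.28]
```

```bash
python3 -m pendant '[[[-1,1,0],[0,0,0],0],[[-1,1,0],[0,0,0],0],[[-1,1,0],[0,0,0],0],[[-1,1,0],[0,0,0],0],[[-1,1,0],[0,0,0],0],[[-1,1,0],[0,0,0],0],[[-1,1,0],[0,0,0],0],[[-1,1,0],[0,0,0],0],[[-1,1,0],[0,0,0],0],[[-1,1,0],[0,0,0],0],[[-1,1,0],[0,0,0],0],[[-1,1,0],[0,0,0],0]]'
python3 -m pendant '[[[-1,0.3,0],[0,0,0],0],[[-1,0.3,0],[0,0,0],0],[[-1,0.3,0],[0,0,0],0],[[-1,0.3,0],[0,0,0],0],[[-1,0.3,0],[0,0,0],0],[[-1,0.3,0],[0,0,0],0],[[-1,0.3,0],[0,0,0],0],[[-1,0.3,0],[0,0,0],0],[[-1,0.3,0],[0,0,0],0],[[-1,0.3,0],[0,0,0],0],[[-1,0,0],[0,0,0],0],[[-1,0,0],[0,0,0],0]]'
python3 -m pendant '[[[-1,0,0],[0,0,0],0],[[-1,0,0],[0,0,0],0],[[-1,0,0],[0,0,0],0],[[-1,0,0],[0,0,0],0],[[-0.8,0,0],[0,0,0],0],[[0,0,0],[-1,0,0],0],[[0,0,0],[-1,0,0],0],[[0,0,0],[-1,0,0],0],[[0,0,0],[-1,0,0],0],[[0,0,0],[0,0,0],0],[[0,0,0],[0,0,0],0]]'
python3 -c "
from h import *;from station import manip
where(manip.sense())"
```

```text
time_s: 3.5
tcp_pos: [0.3875, 0.29, 0.3023]
tcp_rot: [3.142, -0.0, 1.489]
wrist_force: [0.0, 0.1, -0.4]
gripper_width: -0.0002
grasp_force: 0.0
time_s: 4.7
tcp_pos: [0.4268, 0.046, 0.3022]
tcp_rot: [-3.141, -0.0, 1.489]
wrist_force: [-0.5, -0.9, 0.1]
gripper_width: -0.0004
grasp_force: 0.0
time_s: 5.8
tcp_pos: [0.4186, -0.0489, 0.3026]
tcp_rot: [2.863, 0.0, 1.488]
wrist_force: [-0.1, -0.0, 0.8]
gripper_width: -0.0001
grasp_force: 0.0
t 5.8 tcp mill [-0.1325  0.0123  0.3026] rel axis ang [-16.   -0.    0.1] F [-0.05 -0.    0.82] w -0.0001 q [-0.26 -0.11  1.87  0.05  1.11 -0.19]
```

```bash
python3 -m pendant '[[[0,-0.276,0.961],[0,0,0],0],[[0,-0.276,0.961],[0,0,0],0],[[0,-0.276,0.961],[0,0,0],0],[[0,-0.276,0.961],[0,0,0],0],[[0,-0.276,0.961],[0,0,0],0],[[0,-0.276,0.961],[0,0,0],0],[[0,-0.276,0.961],[0,0,0],0],[[0,-0.276,0.961],[0,0,0],0],[[0,-0.276,0.961],[0,0,0],0],[[0,-0.276,0.961],[0,0,0],0],[[0,-0.276,0.961],[0,0,0],0],[[0,0,0],[0,0,0],0]]'
python3 -m pendant '[[[0,-0.276,0.961],[0,0,0],0],[[0,-0.276,0.961],[0,0,0],0],[[0,-0.11,0.38],[0,0,0],0],[[0,0,0],[0,0,0],0]]'
python3 - <<'E'
from h import *;from station import manip;import cv2
where(manip.sense())
o=[]
for n,(r,c) in dict(scene=(210,290),top=(165,300)).items():
    f=manip.grab_frame(n)["img"][:,:,::-1]; o.append(cv2.resize(f[r:r+150,c:c+130],None,fx=3,fy=4 if 0 else 3,interpolation=cv2.INTER_CUBIC))
cv2.imwrite("pics/pre.png",np.hstack(o))
E
```

```text
time_s: 7.0
tcp_pos: [0.4184, -0.0485, 0.08]
tcp_rot: [2.868, -0.001, 1.488]
wrist_force: [0.2, 0.6, 0.3]
gripper_width: 0.0001
grasp_force: 0.0
time_s: 7.4
tcp_pos: [0.4196, -0.0488, 0.0338]
tcp_rot: [2.864, -0.001, 1.488]
wrist_force: [-0.6, -0.1, 0.2]
gripper_width: 0.0005
grasp_force: 0.0
t 7.4 tcp mill [-0.1315  0.0124  0.0338] rel axis ang [-15.9   0.    0.1] F [-0.61 -0.09  0.25] w 0.0005 q [-0.26  0.35  2.3   0.22  0.22 -0.39]
```

View pics/pre.png

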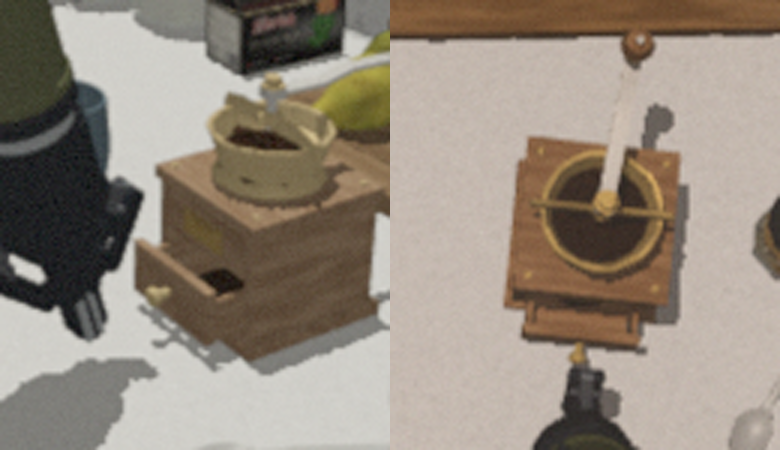

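The picture shows the closed fingers just in front of the drawer knob and lined up with it (knob at (578,352) in the crop, finger at (583,385)). A knuckle sticks forward at (140,190), so I'll check its clearance numerically.

```bash
python3 - <<'E'
from h import *;from station import manip
s=manip.sense();Rt=R.from_euler("xyz",s["tcp_rot"]);q=lambda p:((proj(SC,s["tcp_pos"]+Rt.apply(p))-[290,210])*3).round(0)
for z in(.011,-.03,-.05,-.07,-.09): print(z,[q([0,y,z])[0].tolist() for y in(-.042,-.0145,.0145,.03,.042,.055)])
E
```

```text
0.011 [[39.0, 366.0], [73.0, 344.0], [108.0, 321.0], [126.0, 310.0], [140.0, 301.0], [155.0, 291.0]]
-0.03 [[24.0, 320.0], [58.0, 298.0], [94.0, 276.0], [113.0, 264.0], [127.0, 255.0], [142.0, 245.0]]
-0.05 [[16.0, 297.0], [51.0, 275.0], [87.0, 253.0], [106.0, 241.0], [120.0, 232.0], [136.0, 222.0]]
-0.07 [[8.0, 273.0], [43.0, 251.0], [79.0, 229.0], [99.0, 217.0], [113.0, 208.0], [129.0, 199.0]]
-0.09 [[-1.0, 249.0], [35.0, 227.0], [72.0, 205.0], [92.0, 193.0], [106.0, 184.0], [122.0, 175.0]]
```

The knuckles spread about 60 mm along the closing line and would hit the box front. I'll turn the tool 90° about its own axis first, so that they point sideways, and then push.

```bash
python3 -m pendant '[[[0,0,0],[0,0,1],0],[[0,0,0],[0,0,1],0],[[0,0,0],[0,0,1],0],[[0,0,0],[0,0,1],0],[[0,0,0],[0,0,1],0],[[0,0,0],[0,0,1],0],[[0,0,0],[0,0,1],0],[[0,0,0],[0,0,1],0],[[0,0,0],[0,0,1],0],[[0,0,0],[0,0,1],0],[[0,0,0],[0,0,1],0],[[0,0,0],[0,0,1],0]]'
python3 -m pendant '[[[0,0,0],[0,0,1],0],[[0,0,0],[0,0,1],0],[[0,0,0],[0,0,1],0],[[0,0,0],[0,0,1],0],[[0,0,0],[0,0,1],0],[[0,0,0],[0,0,1],0],[[0,0,0],[0,0,1],0],[[0,0,0],[0,0,1],0],[[0,0,0],[0,0,1],0],[[0,0,0],[0,0,1],0],[[0,0,0],[0,0,0.5],0],[[0,0,0],[0,0,0],0]]'
python3 -m pendant '[[[0.24,0,0.07],[0,0,0],0],[[0.24,0,0.07],[0,0,0],0],[[0.24,0,0.07],[0,0,0],0],[[0.24,0,0.07],[0,0,0],0],[[0.24,0,0.07],[0,0,0],0],[[0.24,0,0.07],[0,0,0],0],[[0.24,0,0.07],[0,0,0],0],[[0.24,0,0.07],[0,0,0],0],[[0.24,0,0.07],[0,0,0],0],[[0.24,0,0.07],[0,0,0],0],[[0,0,0],[0,0,0],0],[[0,0,0],[0,0,0],0]]'
python3 - <<'E'
from h import *;from station import manip;import cv2
where(manip.sense())
o=[]
for n,(r,c) in dict(scene=(210,290),top=(165,300)).items():
    f=manip.grab_frame(n)["img"][:,:,::-1]; o.append(cv2.resize(f[r:r+150,c:c+130],None,fx=3,fy=4 if 0 else 3,interpolation=cv2.INTER_CUBIC))
cv2.imwrite("pics/push1.png",np.hstack(o))
E
```

```text
time_s: 8.7
tcp_pos: [0.4201, -0.0491, 0.0357]
tcp_rot: [2.95, -0.209, 0.668]
wrist_force: [0.5, 0.4, -0.2]
gripper_width: -0.0004
grasp_force: 0.0
time_s: 9.9
tcp_pos: [0.42, -0.049, 0.0356]
tcp_rot: [3.141, -0.282, -0.083]
wrist_force: [-0.1, 0.3, 1.5]
gripper_width: -0.0
grasp_force: 0.0
time_s: 11.1
tcp_pos: [0.4688, -0.053, 0.0342]
tcp_rot: [3.142, -0.279, -0.083]
wrist_force: [-0.6, 0.1, 0.2]
gripper_width: -0.0002
grasp_force: 0.0
t 11.1 tcp mill [-0.0822  0.0123  0.0342] rel axis ang [-12.6  12.6  89.4] F [-0.59  0.06  0.21] w -0.0002 q [-0.23  0.38  2.2   0.15  0.28  1.28]
```

View pics/push1.png

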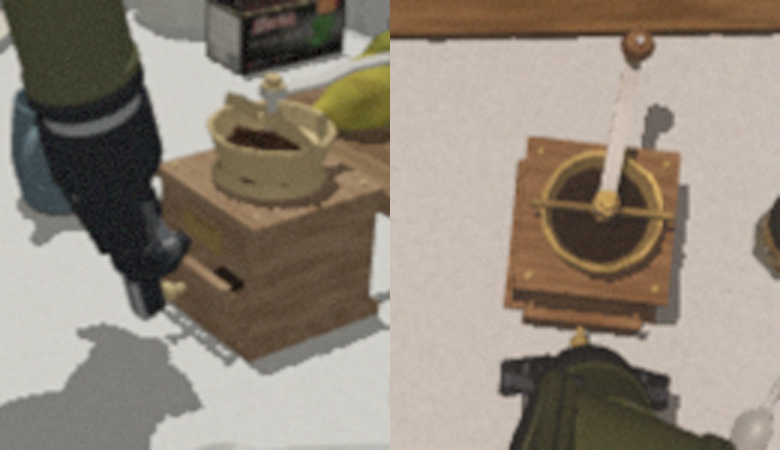

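The finger is pushing the drawer knob (crop (175,292) in the scene half) and the drawer is partly in. The gripper body stays clear of the box. I'll carry on in smaller steps.

```bash
python3 -m pendant '[[[0.144,0,0.041],[0,0,0],0],[[0.144,0,0.041],[0,0,0],0],[[0.144,0,0.041],[0,0,0],0],[[0,0,0],[0,0,0],0]]'
for i in 1; do :; done
python3 -m pendant '[[[0.1,0,0.028],[0,0,0],0],[[0,0,0],[0,0,0],0]]'
python3 -m pendant '[[[0.1,0,0.028],[0,0,0],0],[[0,0,0],[0,0,0],0]]'
python3 - <<'E'
from h import *;from station import manip
where(manip.sense())
E
```

```text
time_s: 11.6
tcp_pos: [0.4784, -0.0538, 0.0343]
tcp_rot: [3.141, -0.28, -0.083]
wrist_force: [-0.5, -0.1, 0.9]
gripper_width: 0.0002
grasp_force: 0.0
time_s: 11.8
tcp_pos: [0.48, -0.0539, 0.0343]
tcp_rot: [3.142, -0.28, -0.083]
wrist_force: [0.9, 0.4, 0.4]
gripper_width: 0.0005
grasp_force: 0.0
time_s: 12.0
tcp_pos: [0.482, -0.0541, 0.0343]
tcp_rot: [3.142, -0.28, -0.083]
wrist_force: [-0.6, -0.8, -0.1]
gripper_width: 0.0001
grasp_force: 0.1
t 12.0 tcp mill [-0.0689  0.0122  0.0343] rel axis ang [-12.6  12.6  89.4] F [-0.56 -0.81 -0.14] w 0.0001 q [-0.23  0.39  2.17  0.13  0.3   1.3 ]
```

```bash
M='[[[0.1,0,0.028],[0,0,0],0],[[0,0,0],[0,0,0],0]]' ; unset M
python3 -m pendant '[[[0.1,0,0.028],[0,0,0],0],[[0,0,0],[0,0,0],0]]' | sed -n 2,4p
python3 -m pendant '[[[0.07,0,0.02],[0,0,0],0],[[0,0,0],[0,0,0],0]]' | sed -n 2,4p
python3 - <<'E'
from h import *;from station import manip;import cv2
where(manip.sense())
f=manip.grab_frame("scene")["img"][230:330,320:440,::-1]
cv2.imwrite("pics/push2.png",cv2.resize(f,None,fx=5,fy=5,interpolation=cv2.INTER_CUBIC))
E
```

```text
tcp_pos: [0.4841, -0.0543, 0.0343]
tcp_rot: [3.142, -0.28, -0.083]
wrist_force: [-0.5, 0.1, -0.9]
tcp_pos: [0.485, -0.0543, 0.0342]
tcp_rot: [-3.141, -0.279, -0.083]
wrist_force: [-0.2, -0.5, 0.5]
t 12.4 tcp mill [-0.0659  0.0123  0.0342] rel axis ang [-12.5  12.5  89.4] F [-0.21 -0.52  0.54] w -0.0001 q [-0.23  0.4   2.16  0.13  0.31  1.31]
```

View pics/push2.png

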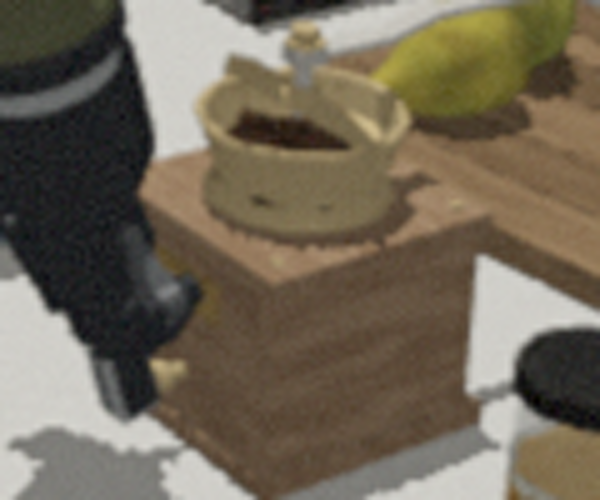

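The drawer front now looks almost flush with the box. I'll take 1 mm steps until the force rises at the stop.

```bash
python3 -m pendant '[[[0.05,0,0.014],[0,0,0],0],[[0,0,0],[0,0,0],0],[[0,0,0],[0,0,0],0]]' | sed -n '2p;4p'
python3 -m pendant '[[[0.05,0,0.014],[0,0,0],0],[[0,0,0],[0,0,0],0],[[0,0,0],[0,0,0],0]]' | sed -n '2p;4p'
python3 -m pendant '[[[0.05,0,0.014],[0,0,0],0],[[0,0,0],[0,0,0],0],[[0,0,0],[0,0,0],0]]' | sed -n '2p;4p'
```

```text
tcp_pos: [0.4852, -0.0542, 0.0339]
wrist_force: [-3.8, -1.1, 0.4]
tcp_pos: [0.4854, -0.0541, 0.0337]
wrist_force: [-5.5, -0.3, 1.7]
tcp_pos: [0.4855, -0.054, 0.0334]
wrist_force: [-7.0, -1.1, 3.0]
```

The force rose to 7 N while the tip stood still, so the drawer is against its stop. I'll back off, rise and straighten the tool.

```bash
python3 -m pendant '[[[-0.3,0,-0.086],[0,0,0],0],[[-0.961,0,-0.276],[0,0,0],0],[[-0.961,0,-0.276],[0,0,0],0],[[0.276,0,-0.961],[0,0,0],0],[[0.276,0,-0.961],[0,0,0],0],[[0.276,0,-0.961],[0,0,0],0],[[0.276,0,-0.961],[0,0,0],0],[[0.276,0,-0.961],[0,0,0],0],[[0.276,0,-0.961],[0,0,0],0],[[0.276,0,-0.961],[0,0,0],0],[[0.276,0,-0.961],[0,0,0],0],[[0.276,0,-0.961],[0,0,0],0]]'|sed -n 2,4p
python3 -m pendant '[[[0.276,0,-0.961],[0,0,0],0],[[0.276,0,-0.961],[0,0,0],0],[[0.276,0,-0.961],[0,0,0],0],[[0.276,0,-0.961],[0,0,0],0],[[0.276,0,-0.961],[0,0,0],0],[[0,0,0],[0,-1,0],0],[[0,0,0],[0,-1,0],0],[[0,0,0],[0,-1,0],0],[[0,0,0],[0,-1,0],0],[[0,0,0],[0,0,0],0],[[0,0,0],[0,0,0],0]]'|sed -n 2,4p
python3 - <<'E'
from h import *;from station import manip;import cv2
where(manip.sense())
o=[]
for n,(r,c) in dict(scene=(210,290),top=(165,300)).items():
    f=manip.grab_frame(n)["img"][:,:,::-1]; o.append(cv2.resize(f[r:r+150,c:c+130],None,fx=3,fy=3,interpolation=cv2.INTER_CUBIC))
cv2.imwrite("pics/shut.png",np.hstack(o))
E
```

```text
tcp_pos: [0.4435, -0.051, 0.216]
tcp_rot: [3.141, -0.283, -0.083]
wrist_force: [0.2, -0.5, -1.0]
tcp_pos: [0.4431, -0.0508, 0.3141]
tcp_rot: [-3.141, -0.002, -0.083]
wrist_force: [-1.1, -0.1, -0.1]
t 15.65 tcp mill [-0.108   0.0123  0.3141] rel axis ang [-0.1  0.1 90. ] F [-1.05 -0.13 -0.06] w -0.0002 q [-0.21  0.07  1.63  0.    1.44  1.44]
```

View pics/shut.png

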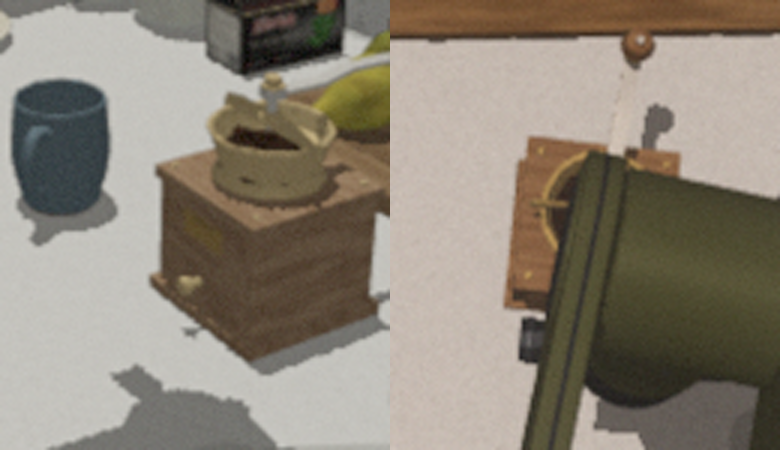

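The drawer front is flush with the box in the scene view, its knob is at crop (188,284), and the mill and crank have not moved. Next I'll go to the left side of the crank arm and lower the tip beside it.

```bash
python3 -m pendant '[[[1,-0.22,0],[0,0,0],0],[[1,-0.22,0],[0,0,0],0],[[1,-0.22,0],[0,0,0],0],[[1,-0.22,0],[0,0,0],0],[[1,-0.22,0],[0,0,0],0],[[1,-0.22,0],[0,0,0],0],[[1,-0.22,0],[0,0,0],0],[[1,-0.22,0],[0,0,0],0],[[1,-0.22,0],[0,0,0],0],[[0,0,0],[0,0,0],0],[[0,0,0],[0,0,0],0]]'|sed -n 2,4p
python3 -m pendant '[[[0,0,1],[0,0,0],0],[[0,0,1],[0,0,0],0],[[0,0,1],[0,0,0],0],[[0,0,1],[0,0,0],0],[[0,0,1],[0,0,0],0],[[0,0,1],[0,0,0],0],[[0,0,0.95],[0,0,0],0],[[0,0,0],[0,0,0],0],[[0,0,0],[0,0,0],0]]'|sed -n 2,4p
cat >> h.py <<'E'
def plan(s,phis,r=.068):
    Rm=R.from_euler("z",M[2]); p=Rm.inv().apply(s["tcp_pos"]-np.r_[M[:2],0]); print("phi now",np.arctan2(p[1]-.011,p[0]-.018).round(3),"r",np.hypot(p[1]-.011,p[0]-.018).round(4))
    q=np.c_[.018+r*np.cos(phis),.011+r*np.sin(phis)]; d=np.diff(np.vstack([p[:2],q]),axis=0)/.02
    print(np.c_[d[:,0],-d[:,1]].round(2).tolist())
E
python3 - <<'E'
from h import *;from station import manip
s=manip.sense();where(s)
plan(s,.65-.15*np.arange(1,46))
E
```

```text
tcp_pos: [0.6242, -0.0262, 0.3141]
tcp_rot: [3.142, 0.001, -0.083]
wrist_force: [-0.5, -0.1, 0.2]
tcp_pos: [0.6241, -0.0263, 0.1758]
tcp_rot: [3.142, 0.0, -0.083]
wrist_force: [0.8, 0.7, -0.0]
t 17.75 tcp mill [0.0704 0.0515 0.1758] rel axis ang [ 0.  -0.  90.1] F [ 0.79  0.75 -0.05] w -0.0003 q [-0.11  0.43  1.49 -0.    1.22  1.54]
phi now 0.658 r 0.0662
[[0.36, 0.39], [0.21, 0.46], [0.14, 0.49], [0.06, 0.51], [-0.01, 0.51], [-0.09, 0.5], [-0.16, 0.48], [-0.23, 0.45], [-0.3, 0.41], [-0.36, 0.36], [-0.41, 0.31], [-0.45, 0.24], [-0.48, 0.17], [-0.5, 0.1], [-0.51, 0.02], [-0.51, -0.05], [-0.49, -0.13], [-0.47, -0.2], [-0.43, -0.27], [-0.39, -0.33], [-0.33, -0.38], [-0.27, -0.43], [-0.21, -0.47], [-0.13, -0.49], [-0.06, -0.51], [0.02, -0.51], [0.09, -0.5], [0.17, -0.48], [0.24, -0.45], [0.3, -0.41], [0.36, -0.36], [0.41, -0.3], [0.45, -0.24], [0.48, -0.17], [0.5, -0.09], [0.51, -0.02], [0.51, 0.06], [0.49, 0.13], [0.47, 0.2], [0.43, 0.27], [0.39, 0.33], [0.33, 0.39], [0.27, 0.43], [0.2, 0.47], [0.13, 0.49]]
```

```bash
python3 -m pendant '[[[0.36,0.39,0.1],[0,0,0],0],[[0.21,0.46,0],[0,0,0],0],[[0.14,0.49,0],[0,0,0],0],[[0.06,0.51,0],[0,0,0],0],[[-0.01,0.51,0],[0,0,0],0],[[-0.09,0.5,0],[0,0,0],0],[[-0.16,0.48,0],[0,0,0],0],[[-0.23,0.45,0],[0,0,0],0],[[0,0,0],[0,0,0],0]]'
python3 - <<'E'
from h import *;from station import manip;import cv2
s=manip.sense();where(s)
plan(s,-.55-.15*np.arange(1,38))
o=[]
for n,(r,c) in dict(scene=(190,320),top=(165,310)).items():
    f=manip.grab_frame(n)["img"][:,:,::-1]; o.append(cv2.resize(f[r:r+150,c:c+130],None,fx=3,fy=3,interpolation=cv2.INTER_CUBIC))
cv2.imwrite("pics/cr1.png",np.hstack(o))
E
```

```text
time_s: 18.65
tcp_pos: [0.6234, -0.104, 0.1733]
tcp_rot: [3.14, 0.0, -0.084]
wrist_force: [-0.4, 0.4, -0.3]
gripper_width: -0.0002
grasp_force: 0.0
t 18.65 tcp mill [ 0.0761 -0.0259  0.1733] rel axis ang [-0.  -0.1 90.1] F [-0.38  0.45 -0.27] w -0.0002 q [-0.23  0.44  1.48 -0.    1.23  1.42]
phi now -0.566 r 0.0688
[[-0.3, 0.34], [-0.36, 0.36], [-0.41, 0.31], [-0.45, 0.24], [-0.48, 0.17], [-0.5, 0.1], [-0.51, 0.02], [-0.51, -0.05], [-0.49, -0.13], [-0.47, -0.2], [-0.43, -0.27], [-0.39, -0.33], [-0.33, -0.38], [-0.27, -0.43], [-0.21, -0.47], [-0.13, -0.49], [-0.06, -0.51], [0.02, -0.51], [0.09, -0.5], [0.17, -0.48], [0.24, -0.45], [0.3, -0.41], [0.36, -0.36], [0.41, -0.3], [0.45, -0.24], [0.48, -0.17], [0.5, -0.09], [0.51, -0.02], [0.51, 0.06], [0.49, 0.13], [0.47, 0.2], [0.43, 0.27], [0.39, 0.33], [0.33, 0.39], [0.27, 0.43], [0.2, 0.47], [0.13, 0.49]]
```

View pics/cr1.png

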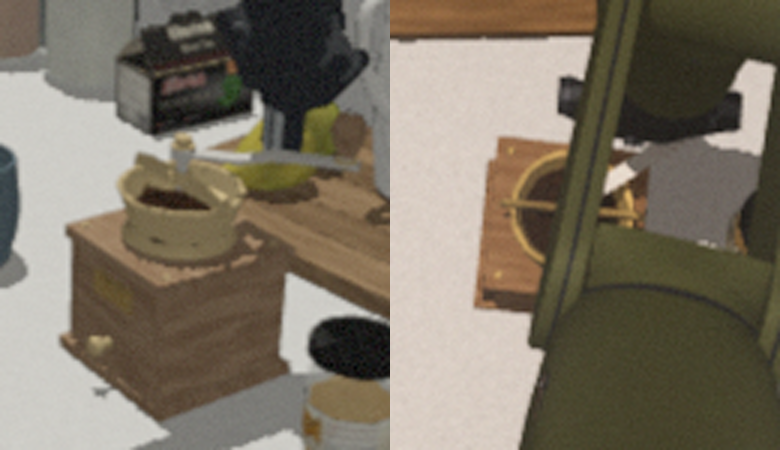

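The crank is following the finger: in the scene view the arm now points right and back, from the hub at (185,150) towards (355,165). The mill hasn't moved. I'll continue round.

```bash
python3 -m pendant '[[[-0.3,0.34,0],[0,0,0],0],[[-0.36,0.36,0],[0,0,0],0],[[-0.41,0.31,0],[0,0,0],0],[[-0.45,0.24,0],[0,0,0],0],[[-0.48,0.17,0],[0,0,0],0],[[-0.5,0.1,0],[0,0,0],0]]'|sed -n 2,4p
python3 -m pendant '[[[-0.51,0.02,0],[0,0,0],0],[[-0.51,-0.05,0],[0,0,0],0],[[-0.49,-0.13,0],[0,0,0],0],[[-0.47,-0.2,0],[0,0,0],0],[[-0.43,-0.27,0],[0,0,0],0],[[-0.39,-0.33,0],[0,0,0],0]]'|sed -n 2,4p
python3 - <<'E'
from h import *;from station import manip
s=manip.sense();where(s)
plan(s,-2.35-.15*np.arange(1,27))
E
```

```text
tcp_pos: [0.5714, -0.1288, 0.1734]
tcp_rot: [3.141, -0.001, -0.083]
wrist_force: [1.3, 0.1, -0.5]
tcp_pos: [0.5178, -0.104, 0.1735]
tcp_rot: [-3.141, -0.002, -0.083]
wrist_force: [4.7, 0.3, -0.5]
t 19.95 tcp mill [-0.0292 -0.0346  0.1735] rel axis ang [-0.1  0.1 90.1] F [ 4.75  0.31 -0.48] w 0.0001 q [-0.28  0.31  1.7   0.    1.13  1.38]
phi now -2.373 r 0.0656
[[-0.36, -0.25], [-0.27, -0.43], [-0.21, -0.47], [-0.13, -0.49], [-0.06, -0.51], [0.02, -0.51], [0.09, -0.5], [0.17, -0.48], [0.24, -0.45], [0.3, -0.41], [0.36, -0.36], [0.41, -0.3], [0.45, -0.24], [0.48, -0.17], [0.5, -0.09], [0.51, -0.02], [0.51, 0.06], [0.49, 0.13], [0.47, 0.2], [0.43, 0.27], [0.39, 0.33], [0.33, 0.39], [0.27, 0.43], [0.2, 0.47], [0.13, 0.49], [0.06, 0.51]]
```

```bash
python3 -m pendant '[[[0,0,0],[0,0,0],0],[[0,0,0],[0,0,0],0]]'|sed -n 2,4p
python3 - <<'E'
from h import *;from station import manip;import cv2
s=manip.sense();where(s);print(s["torque"])
o=[]
for n,(r,c) in dict(scene=(190,290),top=(165,310)).items():
    f=manip.grab_frame(n)["img"][:,:,::-1]; o.append(cv2.resize(f[r:r+150,c:c+130],None,fx=3,fy=3,interpolation=cv2.INTER_CUBIC))
cv2.imwrite("pics/cr2.png",np.hstack(o))
E
```

```text
tcp_pos: [0.5168, -0.1041, 0.1731]
tcp_rot: [3.141, 0.002, -0.082]
wrist_force: [-0.8, -0.1, 0.5]
t 20.15 tcp mill [-0.0302 -0.0348  0.1731] rel axis ang [ 0.1 -0.1 90. ] F [-0.84 -0.05  0.54] w 0.0002 q [-0.28  0.31  1.7  -0.    1.14  1.37]
[ 0.00213702 -0.06483253  0.03110648]
```

View pics/cr2.png

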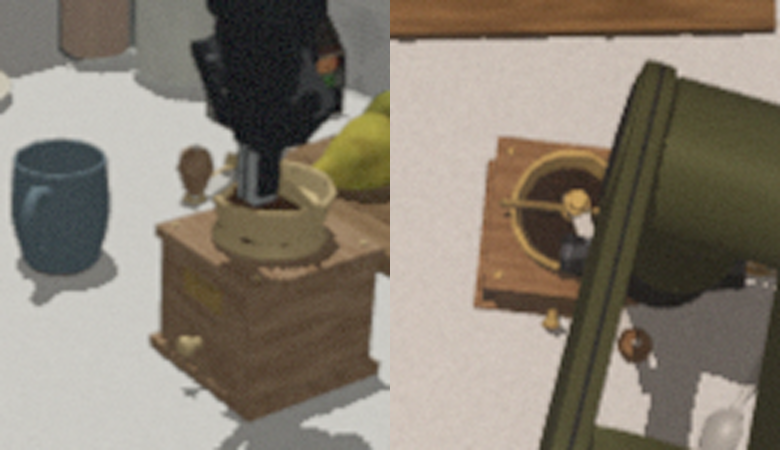

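The force was only dynamic and fell to under 1 N at rest. The crank knob has come round to the front at crop (635,343) in the top half, the mill is in place and the drawer is shut. I'll continue.

```bash
python3 -m pendant '[[[-0.32,-0.25,0],[0,0,0],0],[[-0.27,-0.43,0],[0,0,0],0],[[-0.21,-0.47,0],[0,0,0],0],[[-0.13,-0.49,0],[0,0,0],0],[[-0.06,-0.51,0],[0,0,0],0],[[0.02,-0.51,0],[0,0,0],0],[[0.09,-0.5,0],[0,0,0],0],[[0.17,-0.48,0],[0,0,0],0],[[0,0,0],[0,0,0],0]]'|sed -n 2,4p
python3 -m pendant '[[[0.24,-0.45,0],[0,0,0],0],[[0.3,-0.41,0],[0,0,0],0],[[0.36,-0.36,0],[0,0,0],0],[[0.41,-0.3,0],[0,0,0],0],[[0.45,-0.24,0],[0,0,0],0],[[0.48,-0.17,0],[0,0,0],0],[[0,0,0],[0,0,0],0]]'|sed -n 2,4p
python3 - <<'E'
from h import *;from station import manip
s=manip.sense();where(s)
plan(s,np.r_[-4.45-.15*np.arange(1,11),-6.02,-6.09])
E
```

```text
tcp_pos: [0.5101, -0.0292, 0.1731]
tcp_rot: [-3.14, 0.0, -0.082]
wrist_force: [-0.1, -0.5, -0.2]
tcp_pos: [0.5597, 0.0044, 0.1733]
tcp_rot: [-3.141, -0.002, -0.083]
wrist_force: [-0.1, 0.5, -0.1]
t 21.85 tcp mill [0.0037 0.0769 0.1733] rel axis ang [-0.1  0.1 90. ] F [-0.09  0.49 -0.13] w -0.0 q [-0.07  0.35  1.64  0.    1.16  1.59]
phi now 1.784 r 0.0674
[[0.33, -0.08], [0.51, -0.02], [0.51, 0.06], [0.49, 0.13], [0.47, 0.2], [0.43, 0.27], [0.39, 0.33], [0.33, 0.39], [0.27, 0.43], [0.2, 0.47], [0.07, 0.23], [0.05, 0.23]]
```

```bash
python3 -m pendant '[[[0.33,-0.08,0],[0,0,0],0],[[0.51,-0.02,0],[0,0,0],0],[[0.51,0.06,0],[0,0,0],0],[[0.49,0.13,0],[0,0,0],0],[[0.47,0.2,0],[0,0,0],0],[[0.43,0.27,0],[0,0,0],0],[[0.39,0.33,0],[0,0,0],0],[[0,0,0],[0,0,0],0]]'|sed -n 2,4p
python3 -m pendant '[[[0.2,0.23,0],[0,0,0],0],[[0.13,0.16,0],[0,0,0],0],[[0.13,0.21,0],[0,0,0],0],[[0.14,0.22,0],[0,0,0],0],[[0.1,0.23,0],[0,0,0],0],[[0.1,0.24,0],[0,0,0],0],[[0.07,0.23,0],[0,0,0],0],[[0.05,0.23,0],[0,0,0],0],[[0,0,0],[0,0,0],0],[[0,0,0],[0,0,0],0]]'|sed -n 2,4p
python3 - <<'E'
from h import *;from station import manip
s=manip.sense();where(s);plan(s,np.array([.19]))
E
```

```text
tcp_pos: [0.6205, -0.0204, 0.1734]
tcp_rot: [3.141, -0.003, -0.084]
wrist_force: [0.3, 0.8, -1.7]
tcp_pos: [0.6343, -0.056, 0.1734]
tcp_rot: [3.141, -0.001, -0.083]
wrist_force: [-0.2, 0.4, -0.1]
t 23.65 tcp mill [0.083  0.0228 0.1734] rel axis ang [-0.1  0.  90.1] F [-0.22  0.45 -0.08] w -0.0002 q [-0.15  0.45  1.47 -0.    1.23  1.5 ]
phi now 0.179 r 0.066
[[0.09, -0.05]]
```

Now I'll back away to the left, rise, clear the view and check.

```bash
python3 -m pendant '[[[0,-0.5,0],[0,0,0],0],[[0,-0.8,0],[0,0,0],0],[[0,-0.5,-0.5],[0,0,0],0],[[0,0,-1],[0,0,0],0],[[0,0,-1],[0,0,0],0],[[0,0,-1],[0,0,0],0],[[0,0,-1],[0,0,0],0],[[0,0,-1],[0,0,0],0],[[0,-1,-1],[0,0,0],0],[[0,-1,0],[0,0,0],0],[[-1,-1,0],[0,0,0],0],[[-1,-1,0],[0,0,0],0]]'|sed -n 2,4p
python3 -m pendant '[[[-1,-1,0],[0,0,0],0],[[-1,-1,0],[0,0,0],0],[[-1,-1,0],[0,0,0],0],[[0,-1,0],[0,0,0],0],[[0,-1,0],[0,0,0],0],[[0,-1,0],[0,0,0],0],[[0,-1,0],[0,0,0],0],[[0,-1,0],[0,0,0],0],[[0,0,0],[0,0,0],0],[[0,0,0],[0,0,0],0]]'|sed -n 2,4p
python3 - <<'E'
from h import *;from station import manip;import cv2
where(manip.sense())
o=[]
for n,(r,c) in dict(scene=(190,325),top=(165,325)).items():
    f=manip.grab_frame(n)["img"][:,:,::-1]; o.append(cv2.resize(f[r:r+150,c:c+130],None,fx=3,fy=3,interpolation=cv2.INTER_CUBIC))
cv2.imwrite("pics/end.png",np.hstack(o))
E
```

```text
tcp_pos: [0.6035, 0.0655, 0.3041]
tcp_rot: [-3.141, -0.001, -0.082]
wrist_force: [0.3, 1.7, 0.1]
tcp_pos: [0.5566, 0.2289, 0.3038]
tcp_rot: [3.141, -0.001, -0.081]
wrist_force: [-0.9, -0.9, 0.1]
t 25.85 tcp mill [-0.0177  0.3003  0.3038] rel axis ang [-0.   0.  89.9] F [-0.88 -0.9   0.14] w 0.0001 q [ 0.32  0.31  1.35 -0.    1.48  1.97]
```

View pics/end.png

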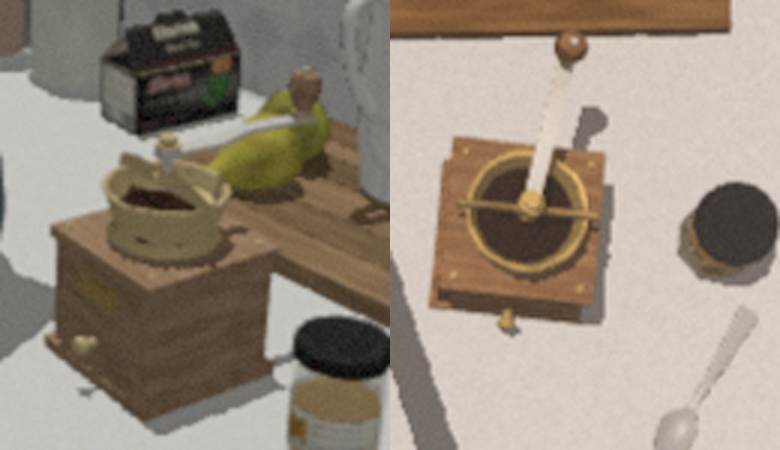

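The crank knob is back at top pixel (385.5,179.5), about 6 mm from its start at (383,179.5). The drawer is flush, and the mill, jar and spoon have not moved.

```bash
python3 -c "
from station import manip
print(manip.sign_off())"
```

```text
the job is handed in; nothing more can be done
None
```

I shut the drawer, turned the crank one full turn clockwise so its knob came back to about 6 mm from its start, and handed the job in; in the last pictures the mill, jar and spoon had not moved (the mug was out of view), and no verdict came back.

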